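# Draw a charge of casting ingots into the charging cup

## Robot

A 7-joint arm with a two-finger parallel gripper is mounted at the origin on a cart in front of the work surface, level with it; the furniture and walls round the work are solid. World frame = base frame: x ahead of the robot, y to its left, z up, the work surface at z = 0. Lengths are in m, angles in rad, forces in N, time in s.
With the tool pointing down it reaches from about 0.425 to 0.925 m from the base axis. Payload 6.8 kg.
Tool frame: the origin (TCP) lies midway between the tips of the shut fingers; the grasp point (between the pads) lies 19 mm behind it; z points along the fingers, y is the line along which they close (so a half turn about z gives the same grasp; the last joint's range is limited). The gripper opens to 85 mm and grips with 20 to 120 N. Pads are 22 mm wide; open, the fingers measure 114 mm over their backs; the gripper's body (76 mm by 85 mm) begins 54 mm behind the grasp point. The pads swing forward as they close: fully open they stand 13 mm farther back than shut.
Start: joints at [1.239, 0.477, 0.022, 1.555, -0.011, 1.109, -0.083], TCP at [0.15, -0.658, 0.198] pointing down, gripper open.
Joint ranges: [-2.96, 2.96], [-0.34, 2.1], [-1.41, 1.46], [0.24, 2.44], [-1.37, 4.51], [0.17, 1.92], [-2.96, 2.96]. Speed limits (rad/s): [2.39, 2.39, 3.14, 3.14, 3.14, 3.14, 3.14].

## Interface

Orientations are given as a rotation vector (axis times angle).
In Python, from bench import status, vision, r gives the robot as it stands. The module is installed in compiled form; this text tells all that it offers.
- The arm moves only by the shell command python3 -m handwheel 'ROWS' [OPENING] [FORCE]. ROWS is JSON, a list of rows, each an object with "dp": the shift along the tool's x, y, z in m, a list of three; "delta_rot": the turn, a rotation vector about the tool's x, y, z in rad, a list of three. In form: [{"dp": [x, y, z], "delta_rot": [rx, ry, rz]}, ...]. A call has 1 to 12 rows; each row is the pose to reach, as a shift and turn from the pose commanded when the call began, along the tool's axes at that moment; what a row does not reach only later rows make up. A row lasts 1/8 s, in which the tool goes at most 62.5 mm and 10.7 degrees, less where a joint would pass 70% of its speed; a pose out of reach is approached as far as the arm can. A call with a gripper value outside its range is refused whole. OPENING is the opening, from 0 (shut) to 1 (fully open), set as the call begins (- or left out, the last holds). The fingers move at their own pace and stop on an object; FORCE is the grip in N (left out, the last holds). Time passes only in rows, so rows that repeat a pose let the fingers close. It gives the time, the measured TCP pose, the force, the opening and the grip force at its end, in the units of the state.
- status.get_obs(): the state, without advancing time (a new reading comes with each control period).
- vision.grab_frame(name): name is "side" or "top" or "wrist"; returns a dict with "img" (400x640x3 uint8, blue, green, red), "fovy" (degrees; the focal length in pixels is half the picture's height over the tangent of half this angle, whatever the lens; pixels are square), "cx", "cy" (the principal point, pixels), "world_from_camera" (4x4, takes a point from camera to world coordinates). Camera axes: x right, y up, looking along -z (the intrinsics and any distortion apply to the point x, -y, -z); pixel columns grow to the right and rows downward; lengths in m; the calibration is good to about 2 mm. The wrist camera is an equidistant fisheye: a pixel r from the principal point sees the ray r / f radians off the axis. A picture is of the moment at which its call begins. There is no depth.
- r.hand_in(): hands the job in; it is judged then, once.
The state is a dict: "clock": time; "joints": joint angles; "qvel": joint speeds; "tau": joint torques, N m; "tcp_pos": TCP position; "orientation": TCP orientation; "contact_force": force on the tool from outside, world axes, zero at the start; "moment": the same for the moment, N m; "grip_width": finger opening in m; "gripper_force": force on a finger pad.
Only numpy, scipy, OpenCV 4.12 (cv2) and the standard library are available. Lean on these libraries where they do the work, as an engineer would, in place of code of your own. Each camera call takes 0.05 s, during which the arm holds its last target. There are 200 camera calls.

## Task

Take the steel charging cup by its black side handle, hold it upright under the spout of the ingot dispenser and press the rubber paddle bar under the spout back with the cup's wall, so that all four metal ingots run off the chute into the cup; work the paddle with the cup, not with the gripper. Then draw the cup away and finish while still holding it, level and still, more than 15 cm above the bench and its middle more than 10 cm off to the side or front of the spout, with all four ingots in it; do not disturb the jars and the plaster model nearby.

Things in the scene. Friction and masses are not known exactly. Their poses are not given: they have to be found in the camera images.
- cup: Round steel cup, loose, about 0.16 kg (varies), 76 mm outside diameter with straight walls, 50 mm tall, wall 2 mm, floor 3 mm. Origin: centre of its underside; z up; its handle points along its own -x.
- handle (a point): Middle of the cup's handle, 100 mm from the cup's axis along the cup's -x and 41 mm above its underside. The black grip is a bar 14 mm wide, 18 mm tall and 80 mm long, along the cup's x (from 62 to 142 mm from the cup's axis); grip it across its width from above, firmly (about 60 N), since the cup hangs out to one side.
- dispenser: Ingot dispenser, fixed to the bench: a dark base plate 140 x 90 mm, a grey pedestal and on top a steel chute that slopes down 20 degrees to a hooded spout at the front. Origin: centre of its underside; its front looks along its own -x; highest point 185 mm.
- spout (a point): Middle of the spout's downward opening, in the dispenser's frame at x -105 mm, y 0, 112 mm up; the opening is 32 mm (x) by 22 mm (y). The ingots drop straight down through it. The gate's flat tongue dips up to 20 mm below this level when open; a cup rim 15 to 25 mm below the spout (95 to 85 mm up, cup underside 45 to 35 mm up) is right.
- gate (a joint): Sprung gate lever, rad: 0 closed, 0.55 stop. Turns about a cross pin in the dispenser frame at x -60 mm, 112 mm up. Pushing the paddle bar back (dispenser +x) drops the tongue that dams the chute: ingots are released at about 0.35 rad, surely at 0.40 to 0.55 rad (pressing to the stop is fine); all four drop within a second. It shuts by itself.
- paddle (a point): Foremost point of the paddle, a rubber bar of 16 mm diameter and 50 mm length lying across (dispenser's y); at rest in the dispenser's frame at x -80 mm, y 0, 70 mm up. It takes 1 N to start and about 4 N at the stop; it travels about 17 mm back at 0.4 rad and 22 mm at the stop. With the cup's wall pressing on the middle of it, the cup's mouth lies under the spout.
- ingot_1: Metal ingot, loose, a plain cylinder 12 mm diameter, 18 mm long, 17 g; origin at its centre. Lies crosswise in the chute behind the gate, the first of a row of four.
- ingot_2: As ingot_1, the second in the row.
- ingot_3: As ingot_1, the third in the row.
- ingot_4: As ingot_1, the last in the row.
- plaster_model_1: Bystander: loose plaster jaw model, 52 x 68 x 32 mm. Origin at the centre of its underside.
- salve_jar: Bystander: loose jar with screw lid, 60 mm diameter, 52 mm tall. Origin at the centre of its underside.
- ridged_pot: Bystander: loose small dark wax pot, no handle, 37 mm diameter, 46 mm tall. Origin at the centre of its underside.

How it is judged:
By the outcome, as a careful person would: the job done as asked, in the order asked, and still so for the second after the job is handed in, while the arm keeps its last pose, push and grip.
It also fails if it takes over 58 s, if anything falls off the work surface, if the arm or the gripper's body presses on something with over 40 N, if the wrist force passes 120 N, or if a joint passes its speed limit or range.

## Working session

There is one attempt and no reset: what is moved stays moved. The work goes in short steps, Python scripts to look and compute and a shell command to move; the robot and the scene stay as the last step left them, time stands still between calls to the robot, and variables do not carry over. Pictures are saved under pics/ and viewed, at most 10 in all, crops included, and the job is handed in when it is done.

```bash
mkdir -p pics; cat > h.py <<'E'
import numpy as np, cv2
from scipy.spatial.transform import Rotation as R
from bench import status, vision, r
def ray(f,u,v):
    F=200/np.tan(np.radians(f['fovy'])/2);T=np.array(f['world_from_camera'])
    d=np.array([(u-f['cx'])/F,-(v-f['cy'])/F,-1]);return T[:3,3],T[:3,:3]@d
def onz(f,u,v,z):
    o,d=ray(f,u,v);return o+d*(z-o[2])/d[2]
def proj(f,p):
    F=200/np.tan(np.radians(f['fovy'])/2);T=np.array(f['world_from_camera'])
    c=T[:3,:3].T@(np.array(p)-T[:3,3]);return f['cx']+F*c[0]/-c[2],f['cy']-F*c[1]/-c[2]
E
python3 - <<'E'
from h import *
import pickle
for n in ['side','top']:
    f=vision.grab_frame(n);cv2.imwrite(f'pics/{n}0.png',f['img']);pickle.dump(f,open(n+'0.pkl','wb'))
    print(n,f['fovy'],f['cx'],f['cy'],np.round(f['world_from_camera'],3).tolist(),[k for k in f])
s=status.get_obs();print({k:np.round(v,3).tolist() for k,v in s.items()})
print(R.from_rotvec(s['orientation']).as_matrix().round(3))
E
```

```text
side 45.82007116594923 318.50333543671 196.33927729488937 [[0.997, 0.016, -0.071, 0.58], [-0.072, 0.366, -0.928, -0.909], [0.011, 0.93, 0.366, 0.492], [0.0, 0.0, 0.0, 1.0]] ['img', 'fovy', 'cx', 'cy', 'world_from_camera']
top 54.01526094669481 315.8313769174911 202.50574991292325 [[-0.026, 0.984, -0.174, 0.494], [-1.0, -0.023, 0.015, 0.13], [0.011, 0.175, 0.985, 1.004], [0.0, 0.0, 0.0, 1.0]] ['img', 'fovy', 'cx', 'cy', 'world_from_camera']
{'clock': 0.1, 'joints': [1.239, 0.478, 0.022, 1.556, -0.012, 1.109, -0.083], 'qvel': [-0.002, -0.002, 0.001, -0.001, 0.001, 0.002, -0.001], 'tau': [0.003, -59.776, 1.613, -28.196, 0.013, 0.005, 0.0], 'tcp_pos': [0.15, -0.658, 0.197], 'orientation': [-3.12, -0.351, 0.0], 'contact_force': [-0.648, -0.636, 0.465], 'moment': [-0.014, -0.005, -0.044], 'gripper_force': 0.0, 'grip_width': 0.085}
[[ 0.975  0.222 -0.   ]
 [ 0.222 -0.975  0.002]
 [-0.    -0.002 -1.   ]]
```

View pics/side0.png

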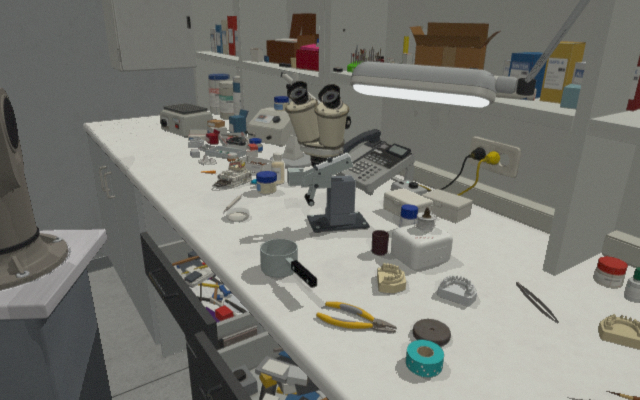

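View pics/top0.png

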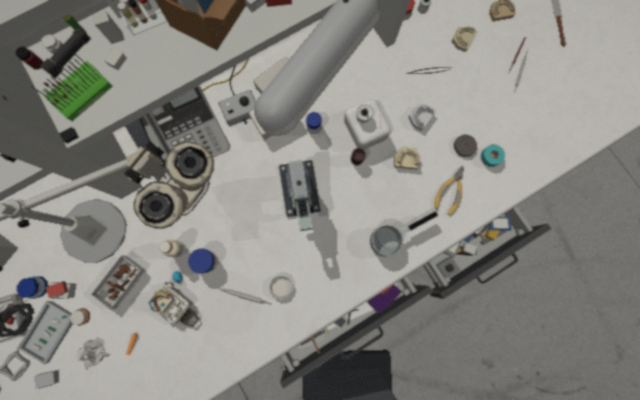

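The side view shows the cup at about (279,258) with its handle towards (304,272), and the dispenser at (338,205) with its spout at about (310,195). In the top view the cup is at (386,240), the handle at (424,220), and the dispenser at (300,190) with its spout at about (306,226). Next I'll enlarge both.

```bash
python3 - <<'E'
from h import *
a=cv2.imread('pics/top0.png')[140:270,260:460];b=cv2.imread('pics/side0.png')[160:300,245:445]
cv2.imwrite('pics/c1.png',cv2.resize(a,None,fx=4,fy=4,interpolation=cv2.INTER_CUBIC))
cv2.imwrite('pics/c2.png',cv2.resize(b,None,fx=4,fy=4,interpolation=cv2.INTER_CUBIC))
E
```

```text
(no output)
```

View pics/c1.png

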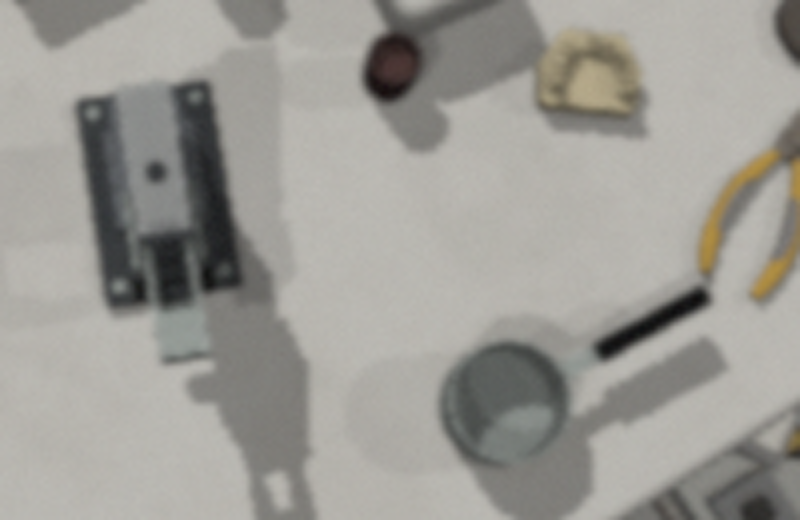

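View pics/c2.png

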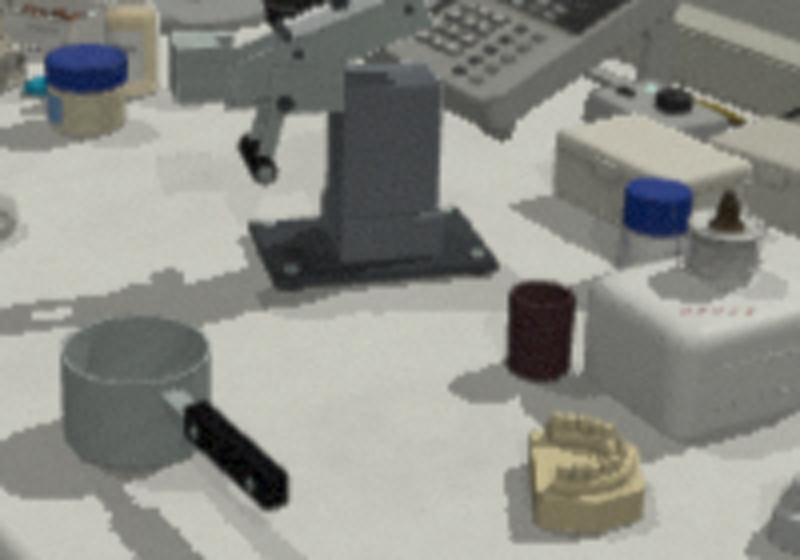

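```bash
python3 - <<'E'
from h import *
import pickle
t=pickle.load(open('top0.pkl','rb'));s=pickle.load(open('side0.pkl','rb'))
T=lambda u,v,z:onz(t,260+u/4-.375,140+v/4-.375,z)
S=lambda u,v,z:onz(s,245+u/4-.375,160+v/4-.375,z)
P=lambda n,p:print(n,p.round(4))
P('rimT',T(505,403,.05));P('rimS',S(136,356,.05))
h1=T(600,352,.05);h2=T(708,293,.05);P('h1',h1);P('h2',h2)
P('h2S',S(278,482,.05));
d=T(505,403,.05)-(h1+h2)/2;print('handle dist',np.hypot(*d[:2]),'yaw',np.degrees(np.arctan2(d[1],d[0])))
c=np.array([T(*q,.008) for q in [(80,98),(208,84),(240,285),(113,308)]]);print(c.round(4))
print([np.linalg.norm(c[i]-c[i-1]).round(4) for i in range(4)])
b=c.mean(0);x=(c[0]+c[1]-c[2]-c[3])/2;x/=np.linalg.norm(x)
a=np.arctan2(x[1],x[0]);y=np.array([-x[1],x[0],0]);P('disp',b);print('yaw',np.degrees(a),np.degrees(np.arctan2(*(c[1]-c[2])[1::-1])),np.degrees(np.arctan2(*(c[0]-c[3])[1::-1])))
cs=np.array([S(*q,.008) for q in [(248,222),(278,286),(498,268)]]);print('side corners',cs.round(4))
P('paddle end S',S(265,172,.078))
print('paddle pred',(b+x*-.08).round(4),(b+x*-.072-y*.025).round(4),'spout',(b-x*.105).round(4))
P('spout front top T (hood front ~z .14)',T(187,357,.13))
P('pot',T(392,68,.046));P('model',T(588,75,.02))
E
```

```text
rimT [ 0.5655 -0.0526  0.05  ]
rimS [ 0.5658 -0.0688  0.05  ]
h1 [ 0.5952 -0.1127  0.05  ]
h2 [ 0.6301 -0.1819  0.05  ]
h2S [ 0.6288 -0.1902  0.05  ]
handle dist 0.10574991095015587 yaw 116.47491128252179
[[0.775  0.2071 0.008 ]
 [0.7826 0.123  0.008 ]
 [0.6485 0.1056 0.008 ]
 [0.6356 0.1873 0.008 ]]
[np.float64(0.1408), np.float64(0.0845), np.float64(0.1352), np.float64(0.0827)]
disp [0.7104 0.1557 0.008 ]
yaw 7.7386860417961065 7.386444022606493 8.076898001190427
side corners [[0.634  0.1887 0.008 ]
 [0.6472 0.0947 0.008 ]
 [0.7811 0.1133 0.008 ]]
paddle end S [0.6395 0.101  0.078 ]
paddle pred [0.6312 0.145  0.008 ] [0.6424 0.1213 0.008 ] spout [0.6064 0.1416 0.008 ]
spout front top T (hood front ~z .14) [0.5896 0.1393 0.13  ]
pot [0.7795 0.0063 0.046 ]
model [ 0.7797 -0.1247  0.02  ]
```

Top and side agree on the dispenser: about (0.71, 0.156), yaw 7.7°. They differ by about 1 cm on the cup's y. I'll move above the handle and check with the wrist camera.

```bash
python3 -m handwheel '[{"dp":[0.564,-0.392,-0.022],"delta_rot":[0,0,-1.81]},{"dp":[0.564,-0.392,-0.022],"delta_rot":[0,0,-1.81]},{"dp":[0.564,-0.392,-0.022],"delta_rot":[0,0,-1.81]},{"dp":[0.564,-0.392,-0.022],"delta_rot":[0,0,-1.81]},{"dp":[0.564,-0.392,-0.022],"delta_rot":[0,0,-1.81]},{"dp":[0.564,-0.392,-0.022],"delta_rot":[0,0,-1.81]},{"dp":[0.564,-0.392,-0.022],"delta_rot":[0,0,-1.81]},{"dp":[0.564,-0.392,-0.022],"delta_rot":[0,0,-1.81]},{"dp":[0.564,-0.392,-0.022],"delta_rot":[0,0,-1.81]},{"dp":[0.564,-0.392,-0.022],"delta_rot":[0,0,-1.81]},{"dp":[0.564,-0.392,-0.022],"delta_rot":[0,0,-1.81]},{"dp":[0.564,-0.392,-0.022],"delta_rot":[0,0,-1.81]}]' 1 60
```

```text
clock: 1.6
tcp_pos: [0.6154, -0.1438, 0.22]
orientation: [-1.64, -2.679, -0.006]
contact_force: [-0.4, 0.1, 0.4]
grip_width: 0.0858
gripper_force: 0.0
```

```bash
python3 - <<'E'
from h import *
import pickle
f=vision.grab_frame('wrist');cv2.imwrite('pics/w1.png',f['img']);pickle.dump(f,open('w1.pkl','wb'))
print(f['fovy'],f['cx'],f['cy'],np.round(f['world_from_camera'],3).tolist())
s=status.get_obs();print(np.round(s['joints'],2),s['tcp_pos'],R.from_rotvec(s['orientation']).as_matrix().round(3))
E
```

```text
65.70646984690485 322.5266810775991 189.81618675576343 [[0.891, -0.433, -0.138, 0.579], [0.455, 0.85, 0.265, -0.076], [0.003, -0.299, 0.954, 0.396], [0.0, 0.0, 0.0, 1.0]]
[ 0.54  0.44 -0.55  1.61  0.25  1.16  0.4 ] [ 0.6136822  -0.14753649  0.21968505] [[-0.451  0.892 -0.   ]
 [ 0.892  0.451  0.002]
 [ 0.002  0.    -1.   ]]
```

View pics/w1.png

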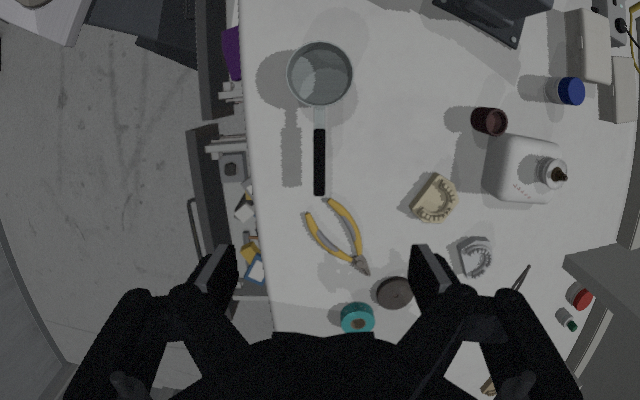

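The wrist view shows the cup rim centred at about (320,73) and the black handle running from (319.5,129) to (320,195). It is lined up with the tool, and the pliers lie below it at (340,235).

```bash
cat >> h.py <<'E'
def wonz(f,u,v,z):
    F=200/np.tan(np.radians(f['fovy'])/2);T=np.array(f['world_from_camera'])
    a=np.array([u-f['cx'],v-f['cy']]);q=np.linalg.norm(a);th=q/F
    d=T[:3,:3]@np.array([np.sin(th)*a[0]/q,-np.sin(th)*a[1]/q,-np.cos(th)])
    return T[:3,3]+d*(z-T[2,3])/d[2]
E
python3 - <<'E'
from h import *
import pickle
f=pickle.load(open('w1.pkl','rb'))
W=lambda u,v,z:wonz(f,u,v,z)
c=W(320.5,73,.05);a=W(319.5,129,.05);b=W(320,195,.05)
print(c,a,b,np.linalg.norm(a-b),np.linalg.norm(c-(a+b)/2))
print('yaw',np.degrees(np.arctan2(*(a-b)[1::-1])),np.degrees(np.arctan2(*(c-b)[1::-1])))
d=(c-b);d/=np.linalg.norm(d);m=(c-.1*d+(a+b)/2)/2;print('grip pt',m,(a+b)/2)
s=status.get_obs();Rm=R.from_rotvec(s['orientation']).as_matrix()
print('dp',Rm.T@(np.r_[m[:2],.025]-s['tcp_pos']))
E
```

```text
[ 0.56666302 -0.05406191  0.05      ] [ 0.59413343 -0.11043569  0.05      ] [ 0.62972495 -0.17927515  0.05      ] 0.07749598235874008 0.10145189499498174
yaw 117.33995955828082 116.73148226328044
grip pt [ 0.6117866  -0.14411488  0.05      ] [ 0.61192919 -0.14485542  0.05      ]
dp [ 0.00359738 -0.00022215  0.19469099]
```

```bash
python3 -m handwheel '[{"dp":[0.004,0,0.05],"delta_rot":[0,0,0]},{"dp":[0.004,0,0.1],"delta_rot":[0,0,0]},{"dp":[0.004,0,0.14],"delta_rot":[0,0,0]},{"dp":[0.004,0,0.17],"delta_rot":[0,0,0]},{"dp":[0.004,0,0.19],"delta_rot":[0,0,0]},{"dp":[0.004,0,0.198],"delta_rot":[0,0,0]},{"dp":[0.004,0,0.198],"delta_rot":[0,0,0]}]' 1 60
python3 -m handwheel '[{"dp":[0,0,0],"delta_rot":[0,0,0]},{"dp":[0,0,0],"delta_rot":[0,0,0]},{"dp":[0,0,0],"delta_rot":[0,0,0]},{"dp":[0,0,0],"delta_rot":[0,0,0]},{"dp":[0,0,0],"delta_rot":[0,0,0]},{"dp":[0,0,0],"delta_rot":[0,0,0]},{"dp":[0,0,0],"delta_rot":[0,0,0]},{"dp":[0,0,0],"delta_rot":[0,0,0]}]' 0 65
```

```text
clock: 2.52
tcp_pos: [0.6111, -0.1476, 0.0224]
orientation: [1.653, 2.671, -0.0]
contact_force: [-0.0, 0.0, 0.4]
grip_width: 0.0853
gripper_force: 0.0
clock: 3.52
tcp_pos: [0.611, -0.1472, 0.0222]
orientation: [-1.653, -2.672, -0.0]
contact_force: [-0.1, 0.1, 1.4]
grip_width: 0.0004
gripper_force: 0.0
```

Nothing was gripped: the fingers shut completely. I'll look.

```bash
python3 - <<'E'
from h import *
import pickle
f=vision.grab_frame('wrist');g=vision.grab_frame('side');pickle.dump((f,g),open('f2.pkl','wb'))
a=cv2.resize(f['img'][20:400,160:480],None,fx=1.25,fy=1.25);b=cv2.resize(g['img'][180:340,220:380],None,fx=2.5,fy=2.5)
im=np.zeros((475,800,3),np.uint8);im[:a.shape[0],:400]=a;im[:400,400:]=b;cv2.imwrite('pics/m2.png',im)
E
```

```text
(no output)
```

View pics/m2.png

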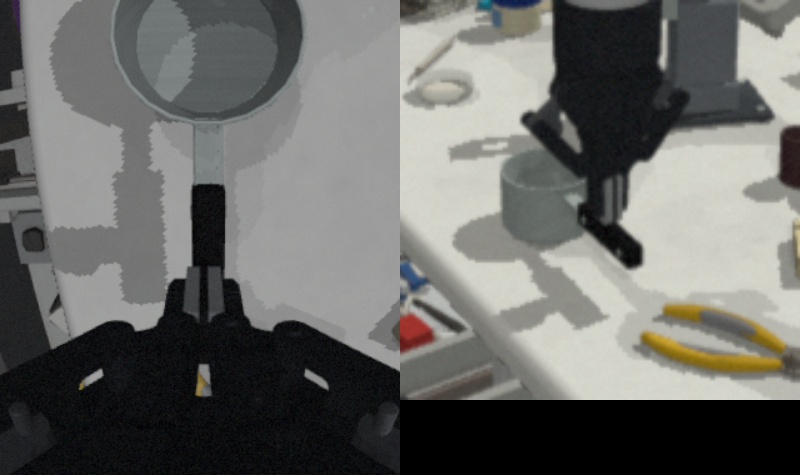

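```bash
python3 - <<'E'
from h import *
import pickle
f,g=pickle.load(open('f2.pkl','rb'))
q=lambda p:tuple(np.round([(proj(g,p)[0]-220)*2.5+400,(proj(g,p)[1]-180)*2.5],0))
print('tcp',q((.611,-.147,.022)),q((.611,-.147,.05)),q((.611,-.147,.1)))
print('handle ends',q((.594,-.110,.05)),q((.630,-.180,.05)),'rim c',q((.5665,-.054,.05)))
b=cv2.resize(g['img'][220:300,255:335],None,fx=7,fy=7,interpolation=cv2.INTER_CUBIC);
cv2.imwrite('pics/m3.png',b)
print('m3',[tuple(np.round([(proj(g,p)[0]-255)*7,(proj(g,p)[1]-220)*7])) for p in [(.611,-.147,.022),(.611,-.147,.05)]])
print(np.round(f['world_from_camera'],3).tolist())
E
```

```text
tcp (np.float64(607.0), np.float64(253.0)) (np.float64(607.0), np.float64(220.0)) (np.float64(607.0), np.float64(159.0))
handle ends (np.float64(583.0), np.float64(196.0)) (np.float64(636.0), np.float64(243.0)) rim c (np.float64(548.0), np.float64(163.0))
m3 [(np.float64(336.0), np.float64(428.0)), (np.float64(336.0), np.float64(336.0))]
[[0.895, -0.426, -0.135, 0.576], [0.446, 0.853, 0.27, -0.078], [-0.0, -0.302, 0.953, 0.198], [0.0, 0.0, 0.0, 1.0]]
```

View pics/m3.png

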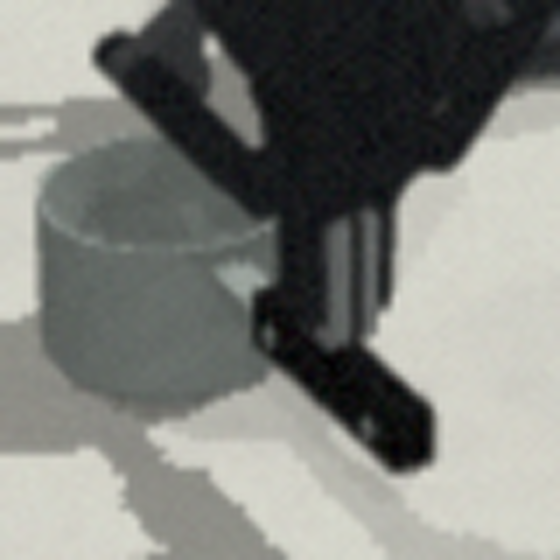

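```bash
python3 - <<'E'
from h import *
import pickle
f,g=pickle.load(open('f2.pkl','rb'))
W=lambda u,v,z:wonz(f,160+u/1.25,20+v/1.25,z).round(4)
for z in (.03,.04,.05): print(z,'near end',W(208,185,z),'tip',W(207,265,z),'rim c',W(207,22,z), 'rim L/R',W(112,20,z),W(303,20,z))
s=status.get_obs();print(s['tcp_pos'],s['contact_force'],s['grip_width'],s['gripper_force'],R.from_rotvec(s['orientation']).as_matrix().round(3)[:,2])
E
```

```text
0.03 near end [ 0.5957 -0.1137  0.03  ] tip [ 0.6129 -0.1489  0.03  ] rim c [ 0.5632 -0.0498  0.03  ] rim L/R [ 0.5255 -0.0658  0.03  ] [ 0.5992 -0.0287  0.03  ]
0.04 near end [ 0.5945 -0.1116  0.04  ] tip [ 0.6107 -0.1447  0.04  ] rim c [ 0.564  -0.0515  0.04  ] rim L/R [ 0.5285 -0.0666  0.04  ] [ 0.5978 -0.0317  0.04  ]
0.05 near end [ 0.5933 -0.1095  0.05  ] tip [ 0.6085 -0.1405  0.05  ] rim c [ 0.5647 -0.0532  0.05  ] rim L/R [ 0.5315 -0.0673  0.05  ] [ 0.5964 -0.0347  0.05  ]
[ 0.61096303 -0.14722478  0.02219368] [ 0.68291504  0.56361869 -0.27191482] 4.200344555212016e-05 0.0 [-0. -0. -1.]
```

The fingers shut just on top of the handle (pad tips at about (350,340) in the crop, where z≈0.05 projects). So the real tip height is about 28 mm above what the reading suggests, or the objects sit lower. I'll open and go down in small steps, watching the force.

```bash
python3 -m handwheel '[{"dp":[0,0,0],"delta_rot":[0,0,0]},{"dp":[0,0,0],"delta_rot":[0,0,0]},{"dp":[0,0,0],"delta_rot":[0,0,0]},{"dp":[0,0,0],"delta_rot":[0,0,0]},{"dp":[0,0,0],"delta_rot":[0,0,0]},{"dp":[0,0,0],"delta_rot":[0,0,0]}]' 1 65
python3 -m handwheel '[{"dp":[0,0,0.005],"delta_rot":[0,0,0]},{"dp":[0,0,0.01],"delta_rot":[0,0,0]},{"dp":[0,0,0.014],"delta_rot":[0,0,0]},{"dp":[0,0,0.016],"delta_rot":[0,0,0]},{"dp":[0,0,0.016],"delta_rot":[0,0,0]}]'
python3 - <<'E'
from h import *
import pickle
f=vision.grab_frame('wrist');g=vision.grab_frame('side');pickle.dump((f,g),open('f3.pkl','wb'))
a=cv2.resize(f['img'][60:360,200:460],None,fx=1.5,fy=1.5);b=cv2.resize(g['img'][220:300,255:335],None,fx=5,fy=5,interpolation=cv2.INTER_CUBIC)
im=np.zeros((450,790,3),np.uint8);im[:,:390]=a;im[:400,390:]=b;cv2.imwrite('pics/m4.png',im)
E
```

```text
clock: 4.38
tcp_pos: [0.611, -0.1472, 0.0222]
orientation: [1.653, 2.672, -0.0]
contact_force: [-0.1, 0.6, -0.0]
grip_width: 0.0856
gripper_force: 0.0
clock: 5.0
tcp_pos: [0.6108, -0.1472, 0.006]
orientation: [-1.652, -2.672, 0.0]
contact_force: [-0.4, -0.8, -0.7]
grip_width: 0.0854
gripper_force: 0.0
```

View pics/m4.png

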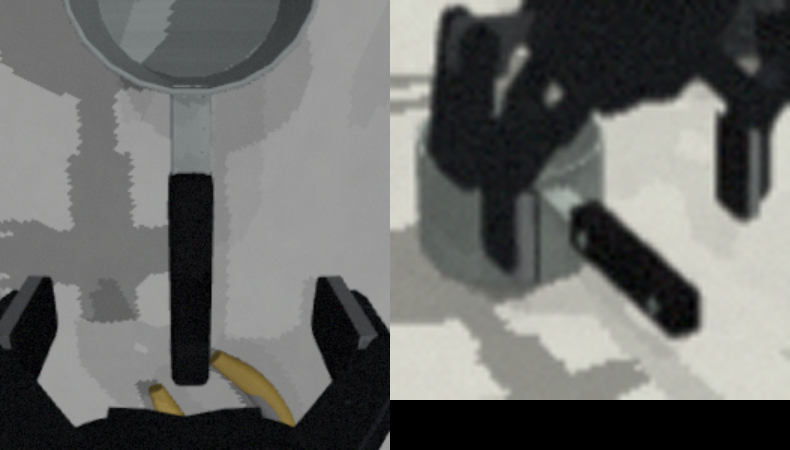

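```bash
python3 - <<'E'
from h import *
import pickle
f,g=pickle.load(open('f3.pkl','rb'))
for z in (.01,.02,.03,.04,.05,.06): print(z,[(round((proj(g,p)[0]-255)*5+390),round((proj(g,p)[1]-220)*5)) for p in [(.573,-.166,z),(.649,-.128,z)]])
E
```

```text
0.01 [(528, 365), (727, 303)]
0.02 [(528, 341), (728, 281)]
0.03 [(527, 317), (728, 258)]
0.04 [(527, 293), (728, 235)]
0.05 [(526, 269), (729, 212)]
0.06 [(526, 245), (729, 188)]
```

The tips are really about 28 mm higher than the reading, so they need about 17 mm more.

```bash
python3 -m handwheel '[{"dp":[0,0.001,0.005],"delta_rot":[0,0,0]},{"dp":[0,0.001,0.01],"delta_rot":[0,0,0]},{"dp":[0,0.001,0.014],"delta_rot":[0,0,0]},{"dp":[0,0.001,0.017],"delta_rot":[0,0,0]},{"dp":[0,0.001,0.017],"delta_rot":[0,0,0]}]'
python3 -m handwheel '[{"dp":[0,0,0],"delta_rot":[0,0,0]},{"dp":[0,0,0],"delta_rot":[0,0,0]},{"dp":[0,0,0],"delta_rot":[0,0,0]},{"dp":[0,0,0],"delta_rot":[0,0,0]},{"dp":[0,0,0],"delta_rot":[0,0,0]},{"dp":[0,0,0],"delta_rot":[0,0,0]},{"dp":[0,0,0],"delta_rot":[0,0,0]},{"dp":[0,0,0],"delta_rot":[0,0,0]}]' 0 65
```

```text
clock: 5.72
tcp_pos: [0.6116, -0.1467, -0.0111]
orientation: [-1.652, -2.671, 0.0]
contact_force: [-0.0, 0.4, 0.2]
grip_width: 0.0853
gripper_force: 0.0
clock: 6.72
tcp_pos: [0.612, -0.1467, -0.0107]
orientation: [1.652, 2.672, 0.0]
contact_force: [0.1, 0.5, 1.6]
grip_width: 0.0129
gripper_force: 65.1
```

The grip is good: 12.9 mm wide at 65 N. I'll lift, and use the height relative to the grasp (cup underside = reading + 0.0107). Then I'll carry the cup to a point in front of the spout.

```bash
python3 -m handwheel '[{"dp":[0,0,-0.005],"delta_rot":[0,0,0]},{"dp":[0,0,-0.015],"delta_rot":[0,0,0]},{"dp":[0,0,-0.025],"delta_rot":[0,0,0]},{"dp":[0,0,-0.035],"delta_rot":[0,0,0]},{"dp":[0,0,-0.038],"delta_rot":[0,0,0]},{"dp":[0,0,-0.038],"delta_rot":[0,0,0]}]'
python3 -m handwheel '[{"dp":[0.010,-0.001,0],"delta_rot":[0,0,0.05]},{"dp":[0.030,-0.004,0],"delta_rot":[0,0,0.15]},{"dp":[0.055,-0.008,0],"delta_rot":[0,0,0.27]},{"dp":[0.080,-0.011,0],"delta_rot":[0,0,0.39]},{"dp":[0.105,-0.015,0],"delta_rot":[0,0,0.51]},{"dp":[0.130,-0.018,0],"delta_rot":[0,0,0.63]},{"dp":[0.155,-0.022,0],"delta_rot":[0,0,0.75]},{"dp":[0.180,-0.026,0],"delta_rot":[0,0,0.87]},{"dp":[0.205,-0.029,0],"delta_rot":[0,0,0.98]},{"dp":[0.225,-0.032,0],"delta_rot":[0,0,1.07]},{"dp":[0.238,-0.034,0],"delta_rot":[0,0,1.117]},{"dp":[0.238,-0.034,0],"delta_rot":[0,0,1.117]}]'
python3 - <<'E'
from h import *
import pickle
f=vision.grab_frame('top');g=vision.grab_frame('side');pickle.dump((f,g),open('f4.pkl','wb'))
a=cv2.resize(f['img'][150:280,250:350],None,fx=4,fy=4,interpolation=cv2.INTER_CUBIC);b=cv2.resize(g['img'][150:280,240:340],None,fx=4,fy=4,interpolation=cv2.INTER_CUBIC)
cv2.imwrite('pics/m5.png',np.hstack([a,b]));s=status.get_obs();print(s['tcp_pos'],s['contact_force'],R.from_rotvec(s['orientation']).as_matrix().round(3).tolist())
E
```

```text
clock: 7.48
tcp_pos: [0.612, -0.1469, 0.0275]
orientation: [1.652, 2.671, 0.0]
contact_force: [-0.6, -0.2, -0.9]
grip_width: 0.013
gripper_force: 64.8
clock: 8.98
tcp_pos: [0.4744, 0.0518, 0.027]
orientation: [-2.815, -1.394, 0.001]
contact_force: [-0.0, -1.2, -1.2]
grip_width: 0.0132
gripper_force: 64.7
[0.47530814 0.05062656 0.02710701] [-0.17796085  0.39785826 -1.35121452] [[0.608, 0.794, -0.0], [0.794, -0.608, -0.0], [-0.0, 0.0, -1.0]]
```

View pics/m5.png

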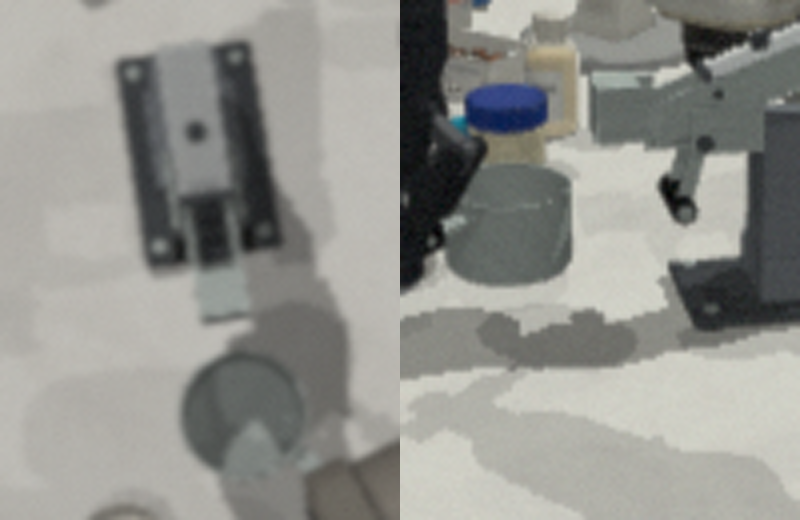

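The top crop shows the cup rim centred at about (242,413) and the hood front at (225,320). In the side crop the cup is upright, right wall at x≈572, with the paddle end at about (685,212).

```bash
python3 - <<'E'
from h import *
import pickle
f,g=pickle.load(open('f4.pkl','rb'))
T=lambda u,v,z:onz(f,250+u/4-.375,150+v/4-.375,z)
c=T(242,413,.085);b=np.array([.7104,.1557]);a=np.radians(7.7);x=np.array([np.cos(a),np.sin(a)]);y=np.array([-x[1],x[0]])
k=np.array([T(*q,.003) for q in [(118,60),(247,42),(282,245),(152,270)]]);b2=k.mean(0)[:2]
xx=(k[0]+k[1]-k[2]-k[3])[:2];print('base again',b2,np.degrees(np.arctan2(xx[1],xx[0])))
print('cup',c,'in disp frame',(c[:2]-b2)@x,(c[:2]-b2)@y)
for n,q in [('hoodL',(203,322)),('hoodR',(248,315))]: p=T(*q,.12)[:2]-b2;print(n,p@x,p@y)
S=lambda u,v,z:onz(g,240+(u-400)/4-.375,150+v/4-.375,z)
p=S(685,212,.065)[:2]-b2;print('paddle R end',p@x,p@y)
s=status.get_obs();Rm=R.from_rotvec(s['orientation']).as_matrix()
print('disp x in tool',Rm.T@np.r_[x,0],'disp y in tool',Rm.T@np.r_[y,0])
E
```

```text
base again [0.71119268 0.15619022] 8.22735416426473
cup [0.53826003 0.13227188 0.085     ] in disp frame -0.17457807069358072 -0.0005320867216891896
hoodL -0.12233344948691988 0.013362525057609742
hoodR -0.12243183541380775 -0.01236835220153149
paddle R end -0.07236390733179146 -0.013874492982547388
disp x in tool [ 7.08500898e-01  7.05709895e-01 -1.47118798e-04] disp y in tool [ 7.05709845e-01 -7.08500907e-01 -2.82200520e-04]
```

```bash
python3 -m handwheel '[{"dp":[0.007,0.007,0],"delta_rot":[0,0,0]},{"dp":[0.017,0.017,0],"delta_rot":[0,0,0]},{"dp":[0.027,0.027,0],"delta_rot":[0,0,0]},{"dp":[0.035,0.035,0],"delta_rot":[0,0,0]},{"dp":[0.040,0.040,0],"delta_rot":[0,0,0]},{"dp":[0.044,0.044,0],"delta_rot":[0,0,0]},{"dp":[0.048,0.048,0],"delta_rot":[0,0,0]},{"dp":[0.051,0.051,0],"delta_rot":[0,0,0]},{"dp":[0.0535,0.0535,0],"delta_rot":[0,0,0]},{"dp":[0.0545,0.0545,0],"delta_rot":[0,0,0]},{"dp":[0.0545,0.0545,0],"delta_rot":[0,0,0]},{"dp":[0.0545,0.0545,0],"delta_rot":[0,0,0]}]'
python3 -m handwheel '[{"dp":[0,0,0],"delta_rot":[0,0,0]},{"dp":[0,0,0],"delta_rot":[0,0,0]},{"dp":[0,0,0],"delta_rot":[0,0,0]},{"dp":[0,0,0],"delta_rot":[0,0,0]},{"dp":[0,0,0],"delta_rot":[0,0,0]},{"dp":[0,0,0],"delta_rot":[0,0,0]},{"dp":[0,0,0],"delta_rot":[0,0,0]},{"dp":[0,0,0],"delta_rot":[0,0,0]}]'
python3 - <<'E'
from h import *
import pickle
g=vision.grab_frame('side');f=vision.grab_frame('top');pickle.dump((f,g),open('f5.pkl','wb'))
a=cv2.resize(f['img'][160:290,250:350],None,fx=4,fy=4,interpolation=cv2.INTER_CUBIC);b=cv2.resize(g['img'][150:280,260:360],None,fx=4,fy=4,interpolation=cv2.INTER_CUBIC)
cv2.imwrite('pics/m6.png',np.hstack([a,b]));s=status.get_obs();print(s['tcp_pos'],s['contact_force'])
E
```

```text
clock: 10.58
tcp_pos: [0.5512, 0.0612, 0.0271]
orientation: [-2.817, -1.391, 0.001]
contact_force: [-4.8, 1.0, -3.1]
grip_width: 0.013
gripper_force: 64.5
clock: 11.58
tcp_pos: [0.5515, 0.0611, 0.0272]
orientation: [-2.817, -1.39, 0.0]
contact_force: [-4.4, 0.2, -4.1]
grip_width: 0.013
gripper_force: 64.5
[0.55156641 0.06112355 0.02720205] [-3.46391664  0.77023153 -4.34147988]
```

View pics/m6.png

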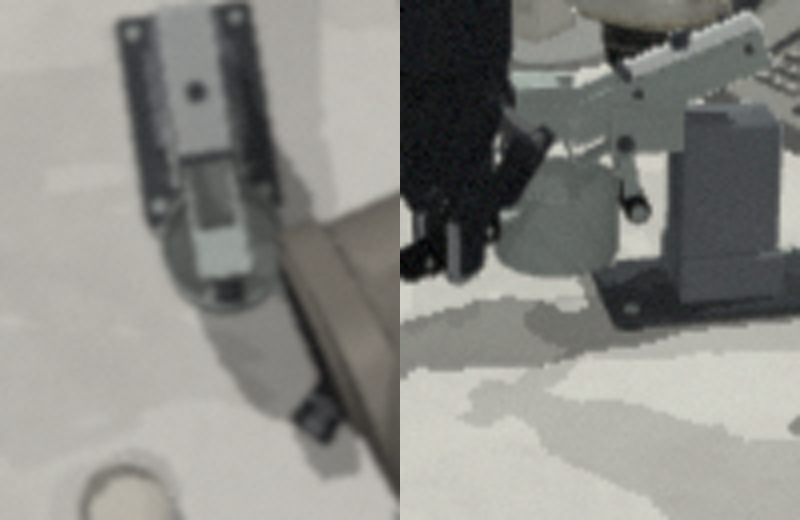

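The paddle is pressed back (end now at (637,208)) and the chute slot in the top view is empty, so I'm drawing away slowly. The cup was holding level.

```bash
python3 -m handwheel '[{"dp":[-0.002,-0.002,0],"delta_rot":[0,0,0]},{"dp":[-0.006,-0.006,0],"delta_rot":[0,0,0]},{"dp":[-0.012,-0.012,0],"delta_rot":[0,0,0]},{"dp":[-0.019,-0.019,0],"delta_rot":[0,0,0]},{"dp":[-0.027,-0.027,0],"delta_rot":[0,0,0]},{"dp":[-0.035,-0.035,0],"delta_rot":[0,0,0]},{"dp":[-0.043,-0.043,0],"delta_rot":[0,0,0]},{"dp":[-0.050,-0.050,0],"delta_rot":[0,0,0]},{"dp":[-0.054,-0.054,0],"delta_rot":[0,0,0]},{"dp":[-0.055,-0.055,0],"delta_rot":[0,0,0]},{"dp":[-0.055,-0.055,0],"delta_rot":[0,0,0]}]'
python3 -m handwheel '[{"dp":[-0.002,0.002,-0.004],"delta_rot":[0,0,0]},{"dp":[-0.008,0.006,-0.014],"delta_rot":[0,0,0]},{"dp":[-0.018,0.014,-0.030],"delta_rot":[0,0,0]},{"dp":[-0.030,0.023,-0.050],"delta_rot":[0,0,0]},{"dp":[-0.042,0.032,-0.070],"delta_rot":[0,0,0]},{"dp":[-0.055,0.042,-0.092],"delta_rot":[0,0,0]},{"dp":[-0.068,0.052,-0.114],"delta_rot":[0,0,0]},{"dp":[-0.080,0.061,-0.134],"delta_rot":[0,0,0]},{"dp":[-0.091,0.069,-0.152],"delta_rot":[0,0,0]},{"dp":[-0.099,0.076,-0.165],"delta_rot":[0,0,0]},{"dp":[-0.103,0.079,-0.172],"delta_rot":[0,0,0]},{"dp":[-0.104,0.080,-0.174],"delta_rot":[0,0,0]}]'
python3 -m handwheel '[{"dp":[0,0,0],"delta_rot":[0,0,0]},{"dp":[0,0,0],"delta_rot":[0,0,0]},{"dp":[0,0,0],"delta_rot":[0,0,0]},{"dp":[0,0,0],"delta_rot":[0,0,0]},{"dp":[0,0,0],"delta_rot":[0,0,0]},{"dp":[0,0,0],"delta_rot":[0,0,0]}]'
python3 - <<'E'
from h import *
import pickle
fz=[status.get_obs()['contact_force'] for _ in range(1)]
f=vision.grab_frame('top');g=vision.grab_frame('side');w=vision.grab_frame('wrist');pickle.dump((f,g,w),open('f6.pkl','wb'))
print(fz,status.get_obs()['contact_force'],status.get_obs()['moment'])
t0=pickle.load(open('top0.pkl','rb'))['img'].astype(int)
# chute slot brightness before/after, and contents of the cup in the top view
gr=lambda i:cv2.cvtColor(i.astype(np.uint8),cv2.COLOR_BGR2GRAY)
print('slot before');print(gr(t0)[196:218,298:310][::2]);print('after');print(gr(f['img'])[196:218,298:310][::2])
c=np.array([.537,.0,.24]);u,v=map(int,proj(f,c));print(u,v);print(gr(f['img'])[v-20:v+21:2,u-22:u+23:2])
E
```

```text
clock: 13.05
tcp_pos: [0.4748, 0.051, 0.0273]
orientation: [2.817, 1.39, 0.001]
contact_force: [0.3, -0.4, -2.8]
grip_width: 0.0126
gripper_force: 64.7
clock: 14.55
tcp_pos: [0.4747, -0.0804, 0.2014]
orientation: [-2.817, -1.39, -0.0]
contact_force: [0.3, -0.3, -2.5]
grip_width: 0.0125
gripper_force: 64.7
clock: 15.3
tcp_pos: [0.4747, -0.0803, 0.2012]
orientation: [2.817, 1.39, 0.0]
contact_force: [-0.5, -0.1, -1.8]
grip_width: 0.0129
gripper_force: 64.7
[array([-0.48008316, -0.10970539, -1.79310924])] [-0.62237868 -0.71956214 -1.14404364] [-0.1534014   0.13569775  0.05731479]
slot before
[[123 120 116 117 113 112 116 120 116  98  84  77]
 [ 88  86  83  74  71  68  69  68  67  65  65  67]
 [ 52  54  45  46  45  38  43  54  68  73  72  68]
 [ 54  43  40  37  37  37  41  50  74  89  84  77]
 [ 65  43  34  34  31  32  35  50  79 105  97  77]
 [ 72  48  36  32  35  36  36  45  66  93  99  84]
 [ 85  59  43  37  38  36  36  43  58  86 100  87]
 [ 95  68  41  30  30  29  33  33  48  77  99  89]
 [ 95  70  44  37  42  46  46  45  52  73  95  99]
 [101  80  55  40  39  45  50  55  64  80 102
[... 1971 characters left out ...]
145 122  97 102 154]
 [184 182 134  99 116  89  81  81  78  60  58  59  57  60 110 138 142 142
  135 108  97 118 167]
 [184 183 158 100 107 103  83  85  90  72  43  43  44  48  97 125 129 128
  119  99 103 121 157]
 [185 183 180 144  94 113  93  85 110  90  40  41  40  45  72 116 128 124
  107 102 115 114 137]
 [184 183 185 174 123  95 104 102 123  99  53  52  51  54  60 105 119 108
  103 121 116 113 142]
 [184 183 183 182 173 132  98 116 127 114  60  46  45  44  48  84 107 108
  135 168 158 141 144]
 [184 183 183 184 183 178 155 121 112 120  94  77  72  78  89 112 136 153
  176 185 186 176 152]
 [183 181 183 184 182 184 186 178 160 144 134 134 140 154 160 170 180 185
  186 187 186 184 180]]
```

```bash
python3 - <<'E'
from h import *
import pickle
f,g,w=pickle.load(open('f6.pkl','rb'))
F=[]
for _ in range(24): vision.grab_frame('wrist');s=status.get_obs();F.append(np.r_[s['contact_force'],s['moment']])
F=np.array(F);print(F.mean(0).round(2),(F.std(0)/24**.5).round(2))
# wrist view into the cup, enhanced ascii of the cup's floor
T=np.array(w['world_from_camera']);Fo=200/np.tan(np.radians(w['fovy'])/2)
c=T[:3,:3].T@(np.array([.537,.002,.225])-T[:3,3]);th=np.arccos(-c[2]/np.linalg.norm(c));q=np.hypot(c[0],c[1])
u=int(w['cx']+Fo*th*c[0]/q);v=int(w['cy']-Fo*th*c[1]/q);print(u,v)
gr=cv2.cvtColor(w['img'],cv2.COLOR_BGR2GRAY);n=52
for y in range(max(v-n,0),v+n,2): print(''.join(' .:-=+*#%@'[9-min(9,int(gr[y,x])//18)] for x in range(u-n,u+n)))
# bench changes in side view near the dispenser foot
a=cv2.cvtColor(pickle.load(open('side0.pkl','rb'))['img'],cv2.COLOR_BGR2GRAY).astype(int);b=cv2.cvtColor(g['img'],cv2.COLOR_BGR2GRAY).astype(int)
for n2,(i,j) in {'side':(a,b)}.items():
    m=(np.abs(i-j)>35).astype(np.uint8);k,_,st,ce=cv2.connectedComponentsWithStats(m)
    print([(st[t].tolist(),ce[t].round().tolist()) for t in range(1,k) if st[t][4]>=8])
E
```

```text
[-0.02 -0.08 -1.93 -0.16  0.11 -0.01] [0.11 0.08 0.09 0.01 0.01 0.01]
321 40
++++++++++++=====================-==============================--------------------------------=+++++++
++++*++++===================================================---------------------------------------=++*+
+++++++===================================================-------------------------------------------=++
++*++==================================================---------=---=----------------=----==-----------=
+++===================================================----------------=--=--=-----=---=--=----=--------=
++=====================================================-----------------------------------------=-------
=====================================================---------------------------------------------------
===============================+==========+========--=--------------------------------------------------
===============================================------------------------------------=-------------==----=
============================================----------------------------------
[... 3667 characters left out ...]
..............:==-::========-=====
#%%%########*********+***#%%%%*++=+=+=====-:::::::::::...................................:==============
[([191, 0, 52, 61, 1574], [210.0, 29.0]), ([240, 24, 1, 8, 8], [240.0, 28.0]), ([229, 42, 6, 3, 9], [232.0, 43.0]), ([192, 63, 63, 103, 3635], [222.0, 109.0]), ([3, 96, 15, 52, 379], [10.0, 120.0]), ([267, 136, 4, 4, 12], [269.0, 137.0]), ([248, 138, 34, 28, 357], [268.0, 151.0]), ([243, 143, 7, 4, 14], [245.0, 145.0]), ([243, 149, 7, 11, 34], [246.0, 154.0]), ([0, 155, 9, 7, 29], [4.0, 158.0]), ([24, 162, 7, 11, 43], [26.0, 167.0]), ([263, 162, 8, 5, 18], [267.0, 164.0]), ([241, 240, 76, 72, 2416], [279.0, 270.0]), ([63, 262, 11, 4, 21], [69.0, 264.0])]
```

```bash
python3 - <<'E'
import pickle,cv2
f,g,w=pickle.load(open('f6.pkl','rb'))
gr=cv2.GaussianBlur(cv2.cvtColor(w['img'],cv2.COLOR_BGR2GRAY),(3,3),0)
for y in range(10,150,3): print(''.join('@%#*+=-:. '[min(9,int(gr[y,x])//13)] for x in range(225,415,2)))
E
```

```text
-=================-:::::::::::::::::::::::::::.........................:===================
   :=================-::::::::::::::::::::::::::.............................-=================
   -================-:::::::::::::::::::::::::................................-================
   --==============-::::::::::::::::::::::::...................................-=======-=======
   -----===========-:::::::::.::::::::::::::....................................========--=====
  .-----===========:::::::::::::::::::::::::....................................:========---===
  :-------========--::::::::::::::::::::::::.....................................-==========-==
  :-------=======--:::::::::::::::::::::-+**-....................................:========-=--=
  :--------======-::::::::::::::::::::-===++++:::.................................-=====-==--=-
  ::::-----=====-::::-::::::::::::::-========++-::.................................-=====-==---
  ::::-----=====---:--:-:::-::::--==++++======++=:................................:====-=--===-
  .:::::-:--====----::::::::::-=====++*+++======
[... 2642 characters left out ...]
.                                        ..............                                      
.=+-                                      ...............                                      
+-                                        ...............                                      
                                          . ...    .  ...                                      
                                                                                               
                                                                                               
*+:.                 -+=-.                                                                     
****+=-              =+++++=:.
```

```bash
python3 - <<'E'
from h import *
import pickle
f,g,w=pickle.load(open('f6.pkl','rb'))
print('side cup px',proj(g,(.537,0,.2)))
# wrist scene: cup centre ~ (.538,.002), floor top z ~ .204 (camera frame ~ -.006)
def wp(p):
    T=np.array(w['world_from_camera']);Fo=200/np.tan(np.radians(w['fovy'])/2)
    c=T[:3,:3].T@(p-T[:3,3]);q=np.hypot(c[0],c[1]);th=np.arctan2(q,-c[2]);return w['cx']+Fo*th*c[0]/q,w['cy']-Fo*th*c[1]/q
for nm,cam,fn in (('wrist',w,wp),('top',f,lambda p:proj(f,p))):
    gr=cv2.cvtColor(cam['img'],cv2.COLOR_BGR2GRAY);z=.212
    ys=np.arange(.045,-.045,-.002);xs=np.arange(.498,.578,.001)
    mp=np.array([[fn(np.array([x,y,z])) for x in xs] for y in ys],np.float32)
    im=cv2.remap(gr,mp[...,0],mp[...,1],cv2.INTER_LINEAR)
    print(nm,'cols x .498..578 (1mm), rows y .045..-.045 (2mm)')
    for row in im: print(''.join('@%#*+=-:. '[min(9,max(0,int(v)-25)//11)] for v in row))
E
```

```text
side cup px (np.float64(262.94795929926664), np.float64(166.16355707454773))
wrist cols x .498..578 (1mm), rows y .045..-.045 (2mm)
          ==++++++++++++++++@@@@@@@@@@@@@@@@@@@@@@@@@@@@@@@@@@@@@@@@@@@@@@@@@@@@
        -=++++++*++++++++*++++@@@@@@@@@@@@@@@@@@@@@@@@@@@@@@@@@@@@@@@@@@@@@@@@@@
      :======+++++++++++++++++++%@@@@@@@@@@@@@@@@@@@@@@@@@@@@@@@@@@@@@@@@@@@@@@@
    .========+++++++++++++++++++++*@@@@@@@@@@@@@@@@@@@@@@@@@@@@@@@@@@@@@@@@@@@@@
   ---======+++++++++++++++++++++++++@@@@@@@@@@@@@@@@@@@@@@@@@@@@@@@@@@@@@@@@@@@
  ------====++++++++++++++++++==--:::::#@@@@@@@@@@@@@@@@@@@@@@@@@@@@@@@@@@@@@@@@
 -----======++++++++++++=-----:::----::::-@@@@@@@@@@@@@@@@@@@@@@@@@@@@@@@@@@@@@@
:------====+++++++***+=----------:----:-:::-@@@@@@@@@@@@@@@@@@@@@@@@@@@@@@@@@@@@
-----=--==++++++*+==-==------------:-:----::::+@@@@@@@@@@@@@@@@@@@@@@@@@@@@@@@@@
--=----===+****+--------=------::------:----:::::@@@@@@@@@@@@@@@@@@@@@@@@@@@@@@@
------==+****+===--------=----:::-::---:-::----::::*@@@@@@@@@@@@@@@@@@@@@@@@@@@@
------==+**+=--==--=------=---------------------------@@@@@@@@@@@@@@@@@@@@@@@
[... 5655 characters left out ...]
 .::::::...                    .::-------------------=====++++++==-.   
           .:::::::....                 .::-----------------====++++++++=-:.    
             .::::::::...               ..::-------------====++++++++++=-:.     
              .:::---::::...          ..:::--------=======+++++++++++==-.       
              ...::------::::....  ...::---===========+++++++++++++=-:.         
              ....:::--------::::::::---====++++++++++++++++++++==-:.           
            ..::...::::::-------------=======+++++++++++++++++=--:.             
            ..:::........:::-------==============++++++++===--:.                
               ......      ..:::------=--==============--::..
```

Three ingots lie clearly side by side, and the fourth may be hidden. A gentle 12° tilt and back to level will spread them, and I'll also check the bench for a stray one.

```bash
python3 -m handwheel '[{"dp":[0,0,0],"delta_rot":[0.04,-0.03,0]},{"dp":[0,0,0],"delta_rot":[0.08,-0.06,0]},{"dp":[0,0,0],"delta_rot":[0.12,-0.09,0]},{"dp":[0,0,0],"delta_rot":[0.16,-0.12,0]},{"dp":[0,0,0],"delta_rot":[0.16,-0.12,0]},{"dp":[0,0,0],"delta_rot":[0.14,-0.11,0]},{"dp":[0,0,0],"delta_rot":[0.10,-0.08,0]},{"dp":[0,0,0],"delta_rot":[0.06,-0.05,0]},{"dp":[0,0,0],"delta_rot":[0.02,-0.02,0]},{"dp":[0,0,0],"delta_rot":[0,0,0]},{"dp":[0,0,0],"delta_rot":[0,0,0]},{"dp":[0,0,0],"delta_rot":[0,0,0]}]'
cat > rect.py <<'E'
from h import *
import pickle
w=vision.grab_frame('wrist');f=vision.grab_frame('top')
def wp(p):
    T=np.array(w['world_from_camera']);Fo=200/np.tan(np.radians(w['fovy'])/2)
    c=T[:3,:3].T@(p-T[:3,3]);q=np.hypot(c[0],c[1]);th=np.arctan2(q,-c[2]);return w['cx']+Fo*th*c[0]/q,w['cy']-Fo*th*c[1]/q
for cam,fn in ((w,wp),(f,lambda p:proj(f,p))):
    gr=cv2.cvtColor(cam['img'],cv2.COLOR_BGR2GRAY)
    mp=np.array([[fn(np.array([x,y,.212])) for x in np.arange(.498,.578,.001)] for y in np.arange(.035,-.040,-.002)],np.float32)
    for row in cv2.remap(gr,mp[...,0],mp[...,1],cv2.INTER_LINEAR): print(''.join('@%#*+=-:. '[min(9,max(0,int(v)-25)//11)] for v in row))
    print('--')
a,b=[cv2.cvtColor(i,cv2.COLOR_BGR2GRAY).astype(int) for i in (pickle.load(open('top0.pkl','rb'))['img'],f['img'])]
k,_,st,ce=cv2.connectedComponentsWithStats(((a-b)>40).astype(np.uint8))
print('new dark',[(st[t].tolist()) for t in range(1,k) if st[t][4]>=6])
E
python3 rect.py
```

```text
clock: 18.15
tcp_pos: [0.4749, -0.0803, 0.2013]
orientation: [2.817, 1.39, 0.0]
contact_force: [-0.2, -0.1, -1.6]
grip_width: 0.013
gripper_force: 64.7
  -----======+++++++++++++++++==---::-:+@@@@@@@@@@@@@@@@@@@@@@@@@@@@@@@@@@@@@@@@
 :--========++++++++++++=--------------:::@@@@@@@@@@@@@@@@@@@@@@@@@@@@@@@@@@@@@@
:---=--====+++++++***+-----------:------::::#@@@@@@@@@@@@@@@@@@@@@@@@@@@@@@@@@@@
-----=====++++++**==---------------:-:-----:::-@@@@@@@@@@@@@@@@@@@@@@@@@@@@@@@@@
--=-----==++***+----=-=-----:--::-------:----::::%@@@@@@@@@@@@@@@@@@@@@@@@@@@@@@
--=----=+*****====-----==-----:::-:-------:----::---@@@@@@@@@@@@@@@@@@@@@@@@@@@@
------==****=---=-===-----=---------:-----------------%@@@@@@@@@@@@@@@@@@@@@@@@@
-----===**========-==-=------=-------:-------------------@@@@@@@@@@@@@@@@@@@@@@@
-----==+*========-=====-=------------------------------::::+@@@@@@@@@@@@@@@@@@@@
-----==*========-===-===-=-=------------------::----::::::....#@@@@@@@@@@@@@@@@@
-----=-==-=-=====-===--------=--------------:-:::::-+*##%#%%#=::.@@@@@@@@@@@@@@@
------          -=---=-=-------==---------::::.::#@@%%%%%
[... 4740 characters left out ...]
:::::...                  .::----------------====+++++++++=-:.   
             .::---:::...                .::-------------====++++++++++=-:.     
              .:::---::::...             .:---------=======++++++++++==-:       
              ..::::::--::::.....      ..:--=========++++++++++++++==-:.        
              ......::::------::::::::::--====+++++++++++++++++++=-::.          
             .:........:::--------------=====++++++++++++++++===-:.             
--
new dark [[358, 229, 25, 39, 613], [388, 241, 9, 6, 37], [464, 244, 15, 10, 103], [526, 245, 31, 49, 197], [405, 247, 89, 117, 3642], [481, 248, 12, 4, 26], [413, 289, 4, 4, 12], [560, 302, 6, 16, 28], [489, 367, 13, 28, 167]]
```

After the tilt four cylinders lie side by side, a row about 50 mm wide. The cup is level and still with its underside about 0.21 m up, so I'm handing in.

```bash
python3 -m handwheel '[{"dp":[0,0,0],"delta_rot":[0,0,0]},{"dp":[0,0,0],"delta_rot":[0,0,0]},{"dp":[0,0,0],"delta_rot":[0,0,0]},{"dp":[0,0,0],"delta_rot":[0,0,0]}]'; python3 -c "
from bench import r
print(r.hand_in())"
```

```text
clock: 18.75
tcp_pos: [0.4747, -0.0803, 0.2012]
orientation: [2.817, 1.39, -0.0]
contact_force: [0.3, 0.1, -2.2]
grip_width: 0.0127
gripper_force: 64.7
the job is handed in; nothing more can be done
None
```

I handed the job in at 18.75 s: the arm is holding the cup level and still, about 21 cm above the bench and about 16 cm off the spout, with all four ingots in it (seen side by side after a gentle 12° tilt and back); I saw no sign that the jars or the plaster model moved.

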